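# Set the monitor level dial to its reference marker and un-mute the speakers

## Robot

A 6-joint arm with a two-finger parallel gripper is mounted at the origin on the work surface. World frame = base frame: x ahead of the robot, y to its left, z up, the work surface at z = 0. Lengths are in m, angles in rad, forces in N, time in s.
With the tool pointing down it reaches from about 0.275 to 0.975 m from the base axis. Payload 8.4 kg.
Tool frame: the origin (TCP) lies midway between the tips of the shut fingers; the grasp point (between the pads) lies 19 mm behind it; z points along the fingers, y is the direction in which the jaws open and shut (so a half turn about z gives the same grasp; the last joint's range is limited). The gripper opens to 92 mm and grips with 3 to 60 N. Pads are 20 mm wide; open, the fingers measure 128 mm over their backs; the gripper's body (75 mm by 189 mm) begins 69 mm behind the grasp point.
Start: joints at [1.149, 0.353, 1.633, -0, 1.155, -0.002], TCP at [0.255, 0.571, 0.215] pointing down, gripper open.
Joint ranges: [-2.63, 2.63], [-0.92, 2.1], [0.06, 2.66], [-1.3, 4.44], [0, 2.69], [-3.02, 3.02]. Speed limits (rad/s): [2.22, 2.22, 2.79, 3.14, 3.14, 3.14].

## Interface

Orientations are given as a rotation vector (axis times angle).
In Python, from plant import state, grab_frame, camera_params, job_done gives the robot as it stands. The module is installed in compiled form; this text tells all that it offers.
- The arm moves only by the tool send_rows, never from a script. Its argument "deltas" is a list of rows, each a list of 7 numbers: the shift along the tool's x, y, z in cm, then the turn, a rotation vector about the tool's x, y, z in degrees, then the gripper's target within -1 to 1 (fully open at 1, half-way at 0, shut at -1). In form: [[dx, dy, dz, ax, ay, az, claw], ...]. A call has exactly 5 rows; each row is the pose to reach, as a shift and turn from the pose commanded when the call began, along the tool's axes at that moment; what a row does not reach only later rows make up. A row lasts 1/12 s, in which the tool goes at most 41.7 mm and 7.16 degrees, less where a joint would pass 70% of its speed; a pose out of reach is approached as far as the arm can. A call with a gripper value outside its range is refused whole. The fingers move at their own pace and stop on an object; "newtons" is the grip in N (left out, the last holds). Time passes only in rows, so rows that repeat a pose let the fingers close, or fill a call up. It gives the time, the measured TCP pose, the force and the opening at its end, in the units of the state.
- state(): the state, without advancing time (a new reading comes with each control period).
- grab_frame(name): name is "side" or "top" or "wrist"; returns (picture, depth): 400x640x3 uint8, red, green, blue; 400x640 float32, m along the optical axis (not along the pixel's ray), 0 where there is no reading.
- camera_params(name): a dict with "intrinsics" (3x3 intrinsics, pixels), "k1" (the pictures are not rectified: a ray, as slopes to the right and down, at radius r is drawn at 1 + k1 r^2 times it, then the intrinsics apply), "xyz" and "attitude" of the camera in the world. Camera axes: x right, y down, z forward; pixel columns grow to the right and rows downward; lengths in m; the calibration is good to about 2 mm. A picture is of the moment at which its call begins: read the wrist's pose just before it. camera_params takes no time and is no camera call; for the wrist camera it gives the pose at the moment of the call.
- job_done(): hands the job in, once; it reports no verdict.
The state is a dict: "time": time; "joints": joint angles; "joint_velocities": joint speeds; "tau": joint torques, N m; "tool_pos": TCP position; "ee_rot": TCP orientation; "force": force on the tool from outside, world axes, zero at the start; "torque": the same for the moment, N m; "grip_width": finger opening in m.
Only numpy, scipy, OpenCV 4.12 (cv2) and the standard library are available. Lean on these libraries where they do the work, as an engineer would, in place of code of your own. Each camera call takes 0.05 s, during which the arm holds its last target. There are 200 camera calls.

## Task

The speakers are muted and the level dial of the monitor controller has been left too loud. With a fingertip, push the raised bar of the big black dial round anticlockwise, without pinching it, until its white index line points at the needle of the orange reference marker, and leave it there; only then press the red mute button all the way down and let it come up again. Do not shift the marker, press the grey button or disturb the headphones, bottle and yellow carton.

Things in the scene. Friction and masses are not known exactly. Their poses are not given: they have to be found in the camera images.
- controller: Desktop monitor controller, dark steel box with wooden cheeks, 196 (its x) by 310 (its y) by 55 mm high; stands firmly, does not slide. Origin: centre of its underside, on the desk. Front edge at its -x, line sockets at +x. Panel 52 mm above the desk; on it the dial (axis 62 mm to +y of centre) and two push buttons 92 mm to -y, the red one 48 mm to +x, the grey one 48 mm to -x.
- dial (a joint): Angle of the level dial, rad, 0 to 5.236 (stops), growing clockwise from above (louder). At 2.618 the index line points along the controller's +x, at 0 it points 150 degrees anticlockwise of that. Turns smoothly with light friction (0.05 N m) and stays where it is left. Starts between 3.4 and 4.4, past the marker: it must turn anticlockwise (value falls) by 0.8 to 3.1.
- marker (a joint): Angle of the orange reference marker about the dial's axis, same zero and direction (starts between 1.3 and 2.6): the dial is on the mark when both values are equal. Set stiffly; must not be moved.
- dial_top (a point): Centre of the top of the dial's bar, on the dial's axis, 84.5 mm above the desk; its x points to the index end. The bar is 70 mm long (35 mm each side of the axis), 14 mm wide, 24 mm high and stands on the dial's round skirt, 84 mm across, whose top is 24 mm below this point. Under it a round aluminium scale plate, 124 mm across, its face 31 mm below this point.
- index (a point): Outer end of the dial's white index line, at the rim of the skirt 43 mm from the axis, 61 mm above the desk. Turns with the dial. The line runs from the axis along one half of the bar's top, down the bar's end and over the skirt.
- mark (a point): Inner end of the needle of the orange reference marker, 43 mm from the dial's axis, 56.5 mm above the desk. The needle, 3 mm wide, lies over the scale from 43.5 to 55.5 mm from the axis; behind it a 14 mm wide tab out to 67.5 mm. Its highest part is 57 mm above the desk.
- mute (a joint): Travel of the red mute button, m: 0 up, 0.006 fully down. It is sprung and comes up by itself: 1.5 N to start, 5 N fully down.
- mute_top (a point): Centre of the top of the red mute button, a round cap 28 mm across that stands 10 mm out of its aluminium collar (44 mm across); 74 mm above the desk when up, moves straight down.
- talk (a joint): Travel of the grey talkback button, m: 0 up, 0.006 fully down; sprung like the other. Not to be pressed.
- talk_top (a point): Centre of the top of the grey talkback button, of the same shape as the red one, 96 mm from it.
- headphones: Black headphones lying on the desk at the controller's +y side, about 155 by 200 mm, 82 mm high. Origin on the desk, midway between the ear cups; the band reaches 154 mm to its +x. Loose, 0.28 kg. Bystander.
- bottle: Small white bottle with a screw cap, 44 mm across, 75 mm high, standing beyond the controller's +x edge. Origin: centre of its underside. Loose, 0.06 kg. Bystander.
- carton: Yellow battery carton with a black stripe, 60 by 85 mm, 45 mm high, at the controller's -y side. Origin: centre of its underside. Loose, 0.18 kg. Bystander.

How it is judged:
By the outcome, as a careful person would: the job done as asked, in the order asked, and still so for the second after the job is handed in, with the robot touching nothing.
It also fails if it takes over 51 s, if anything falls off the work surface, if the arm or the gripper's body presses on something with over 40 N, if the wrist force passes 120 N, or if a joint passes its speed limit or range.

## Working session

There is one attempt and no reset: what is moved stays moved. The work goes in short steps, Python scripts to look and compute and a tool call to move; the robot and the scene stay as the last step left them, time stands still between calls to the robot, and variables do not carry over. Pictures are saved under pics/ and viewed, about 8 in all and at most 12, crops included, and the job is handed in when it is done.

Besides the shell and the picture viewer there is one more tool, called after "Emit:" as name([rows], argument=value, ...), one row to a line, values as JSON. send_rows: Moves the arm, as the interface text tells. Its arguments: {"type":"object","properties":{"deltas":{"type":"array"},"newtons":{"type":"number"}},"required":["deltas"]}

```bash
mkdir -p pics; cat > h.py <<'E'
import numpy as np, cv2
from scipy.spatial.transform import Rotation as R
from plant import state, grab_frame, camera_params
def Rm(a):
    a=np.array(a,float); return a if a.shape==(3,3) else (R.from_rotvec(a).as_matrix() if a.size==3 else R.from_quat(a).as_matrix())
def cloud(p,d):
    K=np.array(p['intrinsics']); h,w=d.shape
    u,v=np.meshgrid(np.arange(w),np.arange(h))
    q=cv2.undistortPoints(np.stack([u,v],-1).reshape(-1,1,2).astype(np.float64),K,np.array([p['k1'],0,0,0.])).reshape(h,w,2)
    c=np.dstack([q*d[...,None],d]); W=c@Rm(p['attitude']).T+np.array(p['xyz']); W[d==0]=np.nan; return W
def proj(p,X):
    X=(np.atleast_2d(X)-np.array(p['xyz']))@Rm(p['attitude']); s=X[:,:2]/X[:,2:]
    s=s*(1+p['k1']*(s**2).sum(1,keepdims=True)); K=np.array(p['intrinsics']); return s@K[:2,:2].T+K[:2,2]
E
python3 - <<'E'
from h import *
print(state())
for n in ['top','side']:
    p=camera_params(n); print(n,p)
    im,d=grab_frame(n); cv2.imwrite(f'pics/{n}0.png',im[...,::-1]); np.savez(f'{n}0.npz',im=im,d=d)
E
```

```text
{'time': 0.0, 'joints': array([ 1.14860851e+00,  3.53641108e-01,  1.63409678e+00, -1.90356894e-05,
        1.15521078e+00, -2.40365330e-03]), 'joint_velocities': array([-0.00119034,  0.0001061 ,  0.00126831, -0.00095223,  0.00054363,
        0.0004306 ]), 'tau': array([ 1.28451367e-03, -5.93853521e+01, -3.34204173e+01,  6.97968691e-02,
        2.37493106e-02, -1.33978051e-04]), 'tool_pos': array([0.2545383 , 0.57029441, 0.21388408]), 'ee_rot': array([-6.54496550e-01, -3.07238443e+00,  2.08777255e-03]), 'force': array([ 0.74523742, -0.09359385, -0.07433152]), 'torque': array([-0.00305817,  0.02321789,  0.05379231]), 'grip_width': 0.09168893527295821}
top {'intrinsics': array([[392.98470777,   0.        , 316.05766197],
       [  0.        , 392.98470777, 196.22012516],
       [  0.        ,   0.        ,   1.        ]]), 'k1': -0.09116013106913386, 'xyz': array([0.45047279, 0.06602071, 1.0969385 ]), 'attitude': array([-2.14459281,  2.16536447, -0.11267154])}
side {'intrinsics': array([[369.3498459 ,   0.        , 320.04429092],
       [  0.        , 369.3498459 , 199.06372199],
       [  0.        ,   0.        ,   1.        ]]), 'k1': -0.053766483677642335, 'xyz': array([ 0.54908885, -0.69220596,  0.51375523]), 'attitude': array([-2.09979701, -0.00261614, -0.01259659])}
```

View pics/top0.png

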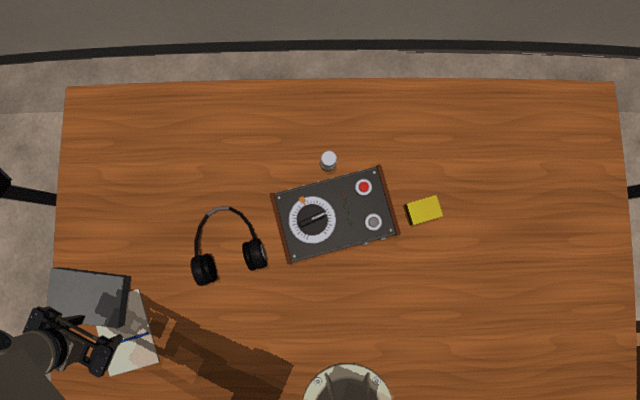

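View pics/side0.png

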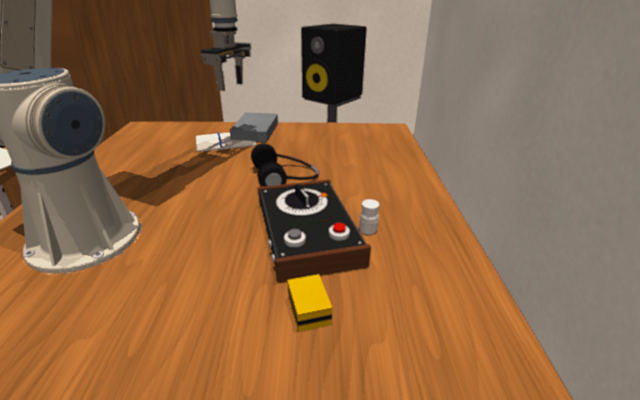

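The top view shows the dial at (312,219) with its index toward about (327,213) and the orange marker at (303,200). The red button is at (364,187) and the grey one at (373,222). Next I'll measure these.

```bash
python3 - <<'E'
from h import *
z=np.load('top0.npz'); im=z['im'].astype(int); p=camera_params('top'); W=cloud(p,z['d'])
r,g,b=im[...,0],im[...,1],im[...,2]
def px2w(u,v,zz):
    K=np.array(p['intrinsics']); q=cv2.undistortPoints(np.array([[[u,v]]],float),K,np.array([p['k1'],0,0,0.]))[0,0]
    ray=Rm(p['attitude'])@np.r_[q,1]; return np.array(p['xyz'])+ray*(zz-p['xyz'][2])/ray[2]
box=np.zeros(r.shape,bool); box[165:270,265:405]=1
red=box&(r>170)&(g<80); v,u=np.nonzero(red); R_=px2w(u.mean(),v.mean(),.074); print('red',len(u),u.mean(),v.mean(),R_, np.nanmedian(W[red],0))
org=box&(r>180)&(g>100)&(g<190)&(b<90)&(np.indices(r.shape)[1]<340); v,u=np.nonzero(org); O=px2w(u.mean(),v.mean(),.057); print('org',len(u),u.mean(),v.mean(),O)
# scale plate: bright within dial
br=(np.minimum(np.minimum(r,g),b)>140)
m=br.copy(); m[:,:]=0; m[190:248,285:338]=br[190:248,285:338]
c,_=cv2.findContours(m.astype(np.uint8),0,2); pts=np.vstack(c); e=cv2.minEnclosingCircle(pts); el=cv2.fitEllipse(cv2.convexHull(pts)); print(e,el); D=px2w(*el[0],.0535); print('dial',D)
m[:]=0; m[210:236,362:386]=br[210:236,362:386]; v,u=np.nonzero(m); c,_=cv2.findContours(m.astype(np.uint8),0,2); el=cv2.fitEllipse(cv2.convexHull(np.vstack(c))); G=px2w(*el[0],.064); print('grey',el,G)
m[:]=0; m[174:201,350:378]=br[174:201,350:378]; c,_=cv2.findContours(m.astype(np.uint8),0,2); el=cv2.fitEllipse(cv2.convexHull(np.vstack(c))); print('redcollar',el,px2w(*el[0],.064))
ex=(R_-G)[:2]; print(np.linalg.norm(ex),'yaw x',np.degrees(np.arctan2(ex[1],ex[0])))
print('mark world ang',np.degrees(np.arctan2(*(O-D)[1::-1])))
# headphone heights, carton, bottle
for n,(a,b_,c_,d_) in dict(hp=(195,290,185,272),bot=(145,175,318,340)).items():
    w=W[a:b_,c_:d_].reshape(-1,3); w=w[w[:,2]>.02]; print(n,np.nanmin(w,0),np.nanmax(w,0))
cv2.imwrite('pics/t1.png',cv2.resize(z['im'][170:270,265:400][...,::-1],None,fx=5,fy=5,interpolation=2))
E
```

```text
red 58 363.6034482758621 185.93103448275863 [ 0.59691495 -0.04667945  0.074     ] [ 0.59677918 -0.04724108  0.07444773]
org 11 301.54545454545456 198.8181818181818 [0.56642134 0.11748754 0.057     ]
((311.83050537109375, 219.61016845703125), 23.248815536499023) ((311.8340759277344, 219.5895233154297), (46.20441436767578, 46.33958053588867), 121.16561889648438)
dial [0.51101274 0.09057554 0.0535    ]
grey ((372.9403076171875, 221.67654418945312), (15.732121467590332, 15.808588027954102), 64.50123596191406) [ 0.50325303 -0.0702085   0.064     ]
redcollar ((363.2323303222656, 186.69171142578125), (15.181407928466797, 15.622376441955566), 110.25118255615234) [ 0.59631786 -0.04674722  0.064     ]
0.09657210129934568 yaw x 14.101612466578363
mark world ang 25.905890707137374
hp [0.33880756 0.19879117 0.02007499] [0.57771808 0.4141897  0.0862909 ]
bot [0.64981775 0.02338833 0.02026077] [0.69199062 0.06465013 0.07963638]
```

View pics/t1.png

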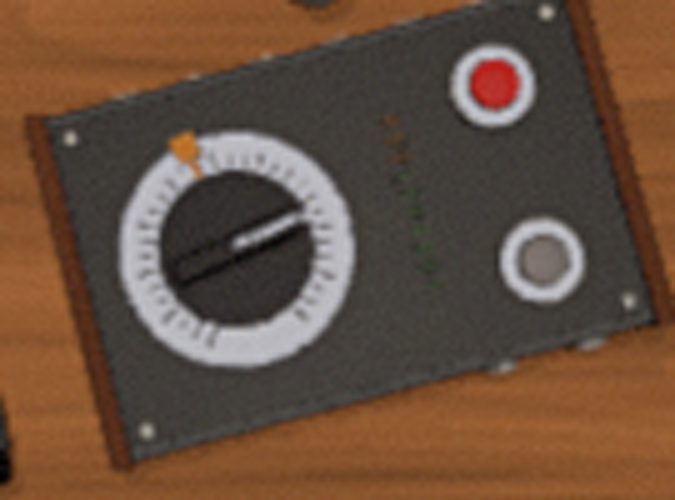

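```bash
cat >> h.py <<'E'
D=np.array([.511,.0906])
def go(x,y,z,phi):
    "delta from the measured pose to TCP x,y,z pointing down, tool y at world angle phi (deg)"
    s=state(); T=Rm(s['ee_rot']); a=np.radians(phi); y_=np.array([np.cos(a),np.sin(a),0]); z_=np.array([0,0,-1.]); 
    N=np.column_stack([np.cross(y_,z_)*1,y_,z_])
    d=T.T@(np.array([x,y,z])-s['tool_pos'])*100; r=np.degrees(R.from_matrix(T.T@N).as_rotvec())
    print('t',round(s['time'],2),'pos',s['tool_pos'].round(4),'phi',np.degrees(np.arctan2(T[1,1],T[0,1])).round(2),'F',s['force'].round(2)); print('delta',d.round(2),r.round(2))
def atbar(beta,rho,gap,z):
    "finger face gap (mm) behind the clockwise face of the index half of the bar at world angle beta"
    b=np.radians(beta); e=np.array([np.cos(b),np.sin(b)]); n=np.array([-e[1],e[0]])
    go(*(D+rho/1000*e-n*(17+gap)/1000),z,beta)
E
python3 - <<'E'
from h import *
s=state(); T=Rm(s['ee_rot']); p=camera_params('wrist'); print(T.round(3)); print(T.T@(p['xyz']-s['tool_pos'])); print((T.T@Rm(p['attitude'])).round(3),p['intrinsics'][0],p['k1'])
atbar(-67,22,15,.22)
E
```

```text
[[-0.913  0.408 -0.   ]
 [ 0.408  0.913 -0.001]
 [-0.    -0.001 -1.   ]]
[ 0.07514133  0.00032369 -0.1697448 ]
[[ 0.001 -0.964 -0.266]
 [ 1.     0.     0.002]
 [-0.002 -0.266  0.964]] [344.51715384   0.         320.45884518] -0.04071439909665819
t 0.1 pos [0.2546 0.5703 0.214 ] phi 65.95 F [-0.5  -0.18  0.48]
delta [-42.4  -37.2   -0.56] [-3.0000e-02  8.0000e-02  1.3295e+02]
```

Emit:
send_rows([
  [-42.4, -37.2, -0.5, 0, 0, 133, -1],
  [-42.4, -37.2, -0.5, 0, 0, 133, -1],
  [-42.4, -37.2, -0.5, 0, 0, 133, -1],
  [-42.4, -37.2, -0.5, 0, 0, 133, -1],
  [-42.4, -37.2, -0.5, 0, 0, 133, -1],
])

```text
time: 0.52
tool_pos: [0.3419, 0.3795, 0.2161]
ee_rot: [-1.575, -2.718, 0.001]
force: [1.3, 0.5, 0.5]
grip_width: 0.0604
```

```bash
python3 -c "
from h import *
atbar(-67,22,15,.22)"
```

```text
t 0.52 pos [0.3419 0.3795 0.2161] phi 29.82 F [1.28 0.5  0.45]
delta [-35.28  -3.13  -0.38] [-1.000e-02  3.000e-02  9.682e+01]
```

Emit:
send_rows([
  [-35, -3.1, 0, 0, 0, 94, -1],
  [-35, -3.1, 0, 0, 0, 94, -1],
  [-35, -3.1, 0, 0, 0, 94, -1],
  [-35, -3.1, 0, 0, 0, 94, -1],
  [-35, -3.1, 0, 0, 0, 94, -1],
])

```text
time: 0.93
tool_pos: [0.4303, 0.1908, 0.2164]
ee_rot: [-2.335, -2.102, -0.0]
force: [1.9, 0.4, 0.2]
grip_width: 0.0273
```

```bash
python3 -c "
from h import *
atbar(-67,22,15,.22)"
```

```text
t 0.93 pos [0.4303 0.1908 0.2164] phi -6.01 F [1.86 0.38 0.19]
delta [-12.59   7.35  -0.36] [-0.   -0.   60.99]
```

Emit:
send_rows([
  [-12.4, 7.3, 0, 0, 0, 60, -1],
  [-12.4, 7.3, 0, 0, 0, 60, -1],
  [-12.4, 7.3, 0, 0, 0, 60, -1],
  [-12.4, 7.3, 0, 0, 0, 60, -1],
  [-12.4, 7.3, 0, 0, 0, 60, -1],
])

```text
time: 1.35
tool_pos: [0.4917, 0.0586, 0.2163]
ee_rot: [2.869, 1.276, -0.0]
force: [-0.1, 0.2, 0.2]
grip_width: 0.0004
```

```bash
python3 -c "
from h import *
atbar(-67,22,15,.22)"
```

```text
t 1.35 pos [0.4917 0.0586 0.2163] phi -42.04 F [-0.12  0.22  0.18]
delta [-0.16 -0.07 -0.37] [6.000e-02 2.000e-02 2.496e+01]
```

Emit:
send_rows([
  [0, 0, 0, 0, 0, 23, -1],
  [0, 0, 0, 0, 0, 23, -1],
  [0, 0, 0, 0, 0, 23, -1],
  [0, 0, 0, 0, 0, 23, -1],
  [0, 0, 0, 0, 0, 23, -1],
])

```text
time: 1.77
tool_pos: [0.4902, 0.062, 0.2162]
ee_rot: [-3.064, -0.692, 0.001]
force: [-0.5, 0.3, -0.1]
grip_width: 0.0003
```

```bash
python3 - <<'E'
from h import *
atbar(-67,22,15,.22)
p=camera_params('wrist'); im,d=grab_frame('wrist'); np.savez('w1.npz',im=im,d=d,p=p)
cv2.imwrite('pics/w1.png',im[...,::-1])
print(proj(p,[[*D,.0845],[*D,.0535]]))
E
```

```text
t 1.77 pos [0.4902 0.062  0.2162] phi -64.56 F [-0.48  0.34 -0.07]
delta [-0.18  0.38 -0.38] [-0.01  0.03  2.44]
[[302.14251426 158.90543519]
 [303.78860956 154.34270937]]
```

View pics/w1.png

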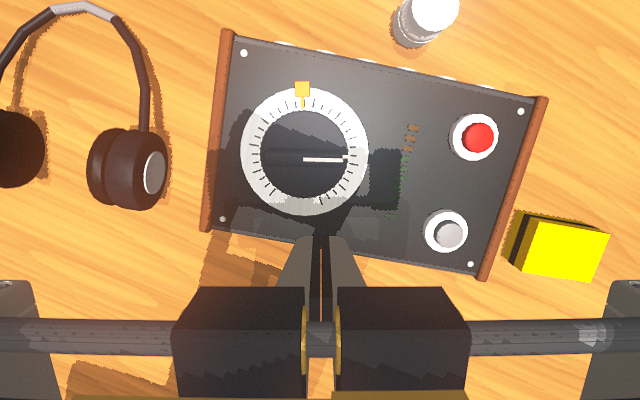

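The wrist view shows the plate centre at about (304,151), the index line from (303,159) to (348,158), the marker at (302,90) and red at (478,137). I'll measure the angles with rectified projections.

```bash
cat >> h.py <<'E'
def p2w(p,uv,z):
    q=cv2.undistortPoints(np.array(uv,float).reshape(-1,1,2),np.array(p['intrinsics']),np.array([p['k1'],0,0,0.]))[:,0]
    ray=np.c_[q,np.ones(len(q))]@Rm(p['attitude']).T; return np.array(p['xyz'])+ray*((z-p['xyz'][2])/ray[:,2])[:,None]
def look(im,p,save=None):
    im=im.astype(int); r,g,b=im[...,0],im[...,1],im[...,2]; mn=im.min(2); mx=im.max(2)
    def pts(m,z): v,u=np.nonzero(m); return p2w(p,np.c_[u,v],z)[:,:2]
    v,u=np.indices(r.shape); allp=p2w(p,np.c_[u.ravel(),v.ravel()],.0535)[:,:2].reshape(*r.shape,2); rad=np.linalg.norm(allp-D,axis=2)
    grey=(mn>150)&(mx-mn<40)
    P=allp[grey&(rad<.075)&(rad>.045)]
    h=cv2.convexHull((P*1e4).astype(np.float32)); (cx,cy),ax,_=cv2.fitEllipse(h); C=np.array([cx,cy])/1e4; print('plate centre',C.round(4),'axes mm',np.round(np.array(ax)/10,1))
    O=pts((rad<.08)&(r>170)&(b<110)&(g>90)&(r-b>90),.057); o=O.mean(0)-C; A=np.degrees(np.arctan2(o[1],o[0])); print('marker n',len(O),'ang',A.round(2),'r',np.linalg.norm(o).round(4))
    T=p2w(p,np.c_[u.ravel(),v.ravel()],.0845)[:,:2].reshape(*r.shape,2)-C; rt=np.linalg.norm(T,axis=2)
    L=T[(mn>150)&(rt<.033)]; c=L.mean(0); w,V=np.linalg.eigh(np.cov(L.T)); e=V[:,1]*np.sign(V[:,1]@c)
    print('index n',len(L),'ang by mean',np.degrees(np.arctan2(c[1],c[0])).round(2),'by axis',np.degrees(np.arctan2(e[1],e[0])).round(2),'offset mm',(1e3*(c[1]*e[0]-c[0]*e[1])).round(2),'width',(1e3*np.sqrt(w)).round(1),'to go',round(A-np.degrees(np.arctan2(e[1],e[0])),2))
    red=(r>170)&(g<90)&(b<90); Q=pts(red,.074); Q=Q[np.linalg.norm(Q-[.597,-.047],axis=1)<.03]; 
    if len(Q): print('red',len(Q),((Q.max(0)+Q.min(0))/2).round(4),Q.mean(0).round(4))
    return C
E
python3 - <<'E'
from h import *
z=np.load('w1.npz',allow_pickle=True); p=z['p'].item(); look(z['im'],p)
W=cloud(p,z['d']); f=W[238,318:328]; print(f.round(4))
E
```

```text
plate centre [0.5179 0.0899] axes mm [124.8 138. ]
marker n 76 ang 31.4 r 0.056
index n 167 ang by mean -87.66 by axis -64.25 offset mm -6.38 width [ 1.2 10.5] to go 95.65
red 515 [ 0.5954 -0.0452] [ 0.5962 -0.0465]
[[0.4986 0.0683 0.2217]
 [0.499  0.0679 0.2222]
 [0.499  0.0674 0.2217]
 [0.4995 0.0671 0.2225]
 [0.4997 0.0666 0.2223]
 [0.4999 0.0661 0.2223]
 [0.4999 0.0656 0.2218]
 [0.5001 0.0651 0.2218]
 [0.5002 0.0646 0.2213]
 [0.5006 0.0642 0.2218]]
```

```bash
sed -i 's/grey&(rad<.075)/grey\&(rad<.066)/' h.py; python3 - <<'E'
from h import *
z=np.load('w1.npz',allow_pickle=True); p=z['p'].item(); look(z['im'],p)
im=z['im'].copy()
for C,c in ((D,(255,0,0)),):
  for rr,zz in ((.062,.0535),(.035,.0845)):
    t=np.linspace(0,2*np.pi,200); X=np.c_[C[0]+rr*np.cos(t),C[1]+rr*np.sin(t),0*t+zz]
    q=((proj(p,X)-[220,70])*4).round().astype(int); 
    if rr==.062: out=cv2.resize(im[70:220,220:410],None,fx=4,fy=4)
    cv2.polylines(out,[q.reshape(-1,1,2)],True,c,1)
cv2.imwrite('pics/w1b.png',out[...,::-1])
E
```

```text
plate centre [0.5131 0.0904] axes mm [123.3 127.4]
marker n 76 ang 28.56 r 0.0599
index n 153 ang by mean -72.7 by axis -65.31 offset mm -2.06 width [1.  9.7] to go 93.87
red 515 [ 0.5954 -0.0452] [ 0.5962 -0.0465]
```

View pics/w1b.png

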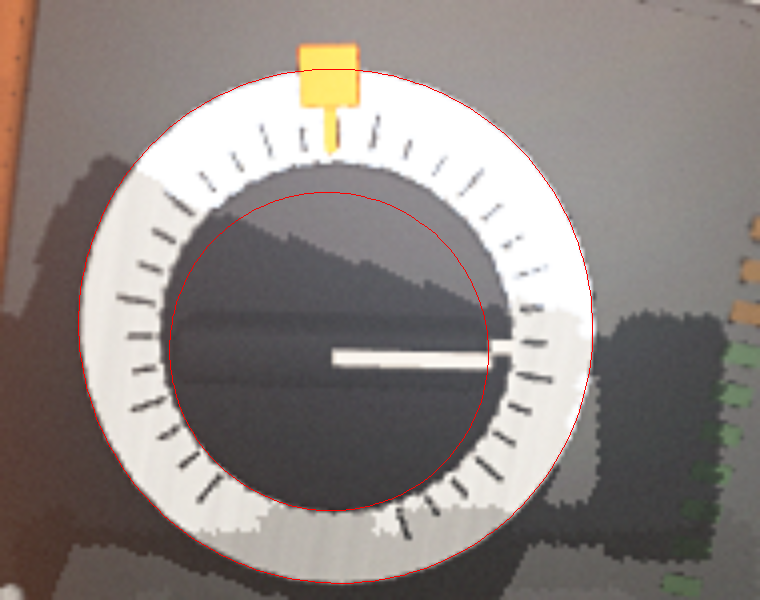

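```bash
cat > e.py <<'E'
s=open('h.py').read()
i=s.index("    P=allp[grey"); j=s.index("    O=pts(")
s=s[:i]+'''    G=im.mean(2).astype(np.float32); t=np.linspace(0,2*np.pi,360)
    def ring(C,rr):
        q=proj(p,np.c_[C[0]+rr*np.cos(t),C[1]+rr*np.sin(t),0*t+.0535]).astype(np.float32); return cv2.remap(G,q[:,:1],q[:,1:],1)[:,0]
    best=max((np.clip(ring(D+[a,c],.0608)-ring(D+[a,c],.0632),0,60).mean(),a,c) for a in np.arange(-.004,.0041,.0004) for c in np.arange(-.004,.0041,.0004))
    C=D+best[1:]; print('plate centre',C.round(4),round(best[0],1))
'''+s[j:]
open('h.py','w').write(s)
E
python3 e.py; python3 - <<'E'
from h import *
z=np.load('w1.npz',allow_pickle=True); p=z['p'].item(); look(z['im'],p)
z=np.load('top0.npz'); look(z['im'],camera_params('top'))
E
```

```text
plate centre [0.511  0.0914] 58.0
marker n 76 ang 26.8 r 0.0613
index n 145 ang by mean -67.21 by axis -65.4 offset mm -0.53 width [1.  9.2] to go 92.19
red 515 [ 0.5954 -0.0452] [ 0.5962 -0.0465]
plate centre [0.5118 0.0906] 55.5
marker n 16 ang 26.6 r 0.0592
index n 8 ang by mean -66.7 by axis -64.98 offset mm -0.57 width [0.6 8.3] to go 91.58
red 59 [ 0.5967 -0.0477] [ 0.5969 -0.0469]
```

```bash
sed -i 's/^D=.*/D=np.array([.511,.091])/' h.py; python3 -c "
from h import *
atbar(-65.5,22,8,.069)"
```

```text
t 1.82 pos [0.4902 0.0621 0.2162] phi -64.43 F [ 0.06  0.13 -0.29]
delta [ 0.59  0.44 14.72] [-0.01  0.03  1.07]
```

Emit:
send_rows([
  [0.3, 0.4, 3, 0, 0, 1, -1],
  [0.3, 0.4, 6.5, 0, 0, 1, -1],
  [0.3, 0.4, 10, 0, 0, 1, -1],
  [0.3, 0.4, 12.5, 0, 0, 1, -1],
  [0.3, 0.4, 14, 0, 0, 1, -1],
])

```text
time: 2.23
tool_pos: [0.493, 0.0596, 0.0736]
ee_rot: [-3.069, -0.67, 0.006]
force: [-0.3, 0.5, 0.1]
grip_width: 0.0004
```

Emit:
send_rows([
  [0, 0, 0.6, 0, 0, 0, -1],
  [0, 0, 0.6, 0, 0, 0, -1],
  [0, 0, 0.6, 0, 0, 0, -1],
  [0, 0, 0.6, 0, 0, 0, -1],
  [0, 0, 0.6, 0, 0, 0, -1],
])

```text
time: 2.65
tool_pos: [0.4958, 0.06, 0.0717]
ee_rot: [3.07, 0.667, 0.004]
force: [0.4, -0.2, -0.1]
grip_width: 0.0005
```

```bash
python3 - <<'E'
from h import *
atbar(-65.5,22,0,.069)
p=camera_params('wrist'); im,d=grab_frame('wrist'); np.savez('w2.npz',im=im,d=d,p=p)
look(im,p); cv2.imwrite('pics/w2.png',cv2.resize(im[50:330,160:500],None,fx=2,fy=2)[...,::-1])
E
```

```text
t 2.65 pos [0.4958 0.06   0.0717] phi -65.47 F [ 0.37 -0.22 -0.13]
delta [0.97 0.   0.27] [ 0.04 -0.12  0.03]
plate centre [0.5114 0.0906] 47.9
marker n 324 ang 27.35 r 0.0623
index n 834 ang by mean -145.55 by axis 144.51 offset mm 11.15 width [ 8.1 21.3] to go -117.16
red 1968 [ 0.595  -0.0455] [ 0.5955 -0.0454]
```

View pics/w2.png

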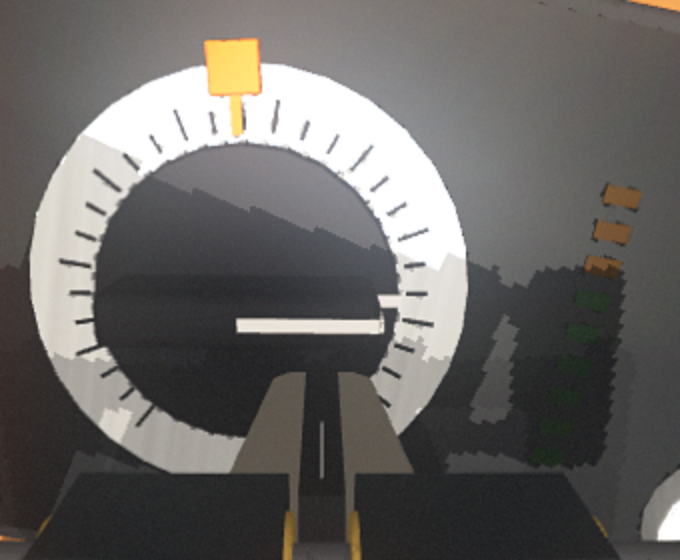

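Emit:
send_rows([
  [0.2, 0, 0.25, 0, 0, 0, -1],
  [0.4, 0, 0.25, 0, 0, 0, -1],
  [0.6, 0, 0.25, 0, 0, 0, -1],
  [0.75, 0, 0.25, 0, 0, 0, -1],
  [0.9, 0, 0.25, 0, 0, 0, -1],
])

```text
time: 3.12
tool_pos: [0.5033, 0.0637, 0.068]
ee_rot: [3.07, 0.667, 0.0]
force: [0.8, -0.3, -0.0]
grip_width: 0.0006
```

Emit:
send_rows([
  [0.12, 0.09, 0, 0, 0, -3, -1],
  [0.24, 0.17, 0, 0, 0, -6, -1],
  [0.37, 0.24, 0, 0, 0, -9, -1],
  [0.49, 0.31, 0, 0, 0, -12, -1],
  [0.63, 0.37, 0, 0, 0, -15, -1],
])

```text
time: 3.53
tool_pos: [0.5098, 0.0625, 0.0678]
ee_rot: [2.955, 1.066, -0.002]
force: [-1.4, -2.3, 2.3]
grip_width: 0.0004
```

```bash
cat > e.py <<'E'
s=open('h.py').read()
s=s.replace("def look(im,p,save=None):","def look(im,p,beta=None):").replace("L=T[(mn>150)&(rt<.033)]","bb=np.radians(beta if beta is not None else -65); al=T@[np.cos(bb),np.sin(bb)]; pe=T@[-np.sin(bb),np.cos(bb)]; L=T[(mn>150)&(al>.003)&(al<.033)&(abs(pe)<.007)]")
open('h.py','w').write(s)
E
python3 e.py; python3 - <<'E'
from h import *
atbar(-50.5,22,0,.069)
p=camera_params('wrist'); im,d=grab_frame('wrist'); look(im,p,-50)
z=np.load('w2.npz',allow_pickle=True); look(z['im'],z['p'].item(),-65)
E
```

```text
t 3.53 pos [0.5098 0.0625 0.0678] phi -50.32 F [-1.4  -2.33  2.27]
delta [ 0.21  0.08 -0.12] [-0.03  0.08  0.18]
plate centre [0.5114 0.0906] 44.6
marker n 860 ang 26.8 r 0.0584
index n 121 ang by mean -55.66 by axis -57.89 offset mm 0.55 width [0.9 3.7] to go 84.69
red 1635 [ 0.5955 -0.0451] [ 0.5959 -0.0448]
plate centre [0.5114 0.0906] 47.9
marker n 324 ang 27.35 r 0.0623
index n 420 ang by mean -68.44 by axis -66.6 offset mm -0.59 width [1.  8.8] to go 93.95
red 1968 [ 0.595  -0.0455] [ 0.5955 -0.0454]
```

Emit:
send_rows([
  [0.13, 0.1, 0, 0, 0, -3, -1],
  [0.26, 0.2, 0, 0, 0, -6, -1],
  [0.4, 0.28, 0, 0, 0, -9, -1],
  [0.53, 0.34, 0, 0, 0, -12, -1],
  [0.67, 0.4, 0, 0, 0, -15, -1],
])

```text
time: 4.0
tool_pos: [0.5176, 0.0637, 0.0678]
ee_rot: [-2.792, -1.441, 0.002]
force: [-0.9, -2.5, 1.7]
grip_width: 0.0001
```

Emit:
send_rows([
  [0.12, 0.09, 0, 0, 0, -3, -1],
  [0.24, 0.17, 0, 0, 0, -6, -1],
  [0.37, 0.24, 0, 0, 0, -9, -1],
  [0.49, 0.31, 0, 0, 0, -12, -1],
  [0.63, 0.37, 0, 0, 0, -15, -1],
])

```text
time: 4.42
tool_pos: [0.5243, 0.0666, 0.0678]
ee_rot: [-2.58, -1.793, 0.002]
force: [-1.5, -2.1, 1.0]
grip_width: 0.0007
```

```bash
python3 - <<'E'
from h import *
atbar(-20.5,22,0,.069)
p=camera_params('wrist'); im,d=grab_frame('wrist'); look(im,p,-22)
E
```

```text
t 4.42 pos [0.5243 0.0666 0.0678] phi -20.4 F [-1.47 -2.09  1.02]
delta [ 0.12  0.1  -0.12] [-0.04  0.06  0.1 ]
plate centre [0.5106 0.0914] 44.4
marker n 840 ang 25.28 r 0.0574
index n 441 ang by mean -22.83 by axis -20.39 offset mm -0.77 width [1.  8.6] to go 45.67
red 1277 [ 0.5956 -0.0442] [ 0.5957 -0.0441]
```

Emit:
send_rows([
  [0.13, 0.1, 0, 0, 0, -3, -1],
  [0.26, 0.2, 0, 0, 0, -6, -1],
  [0.4, 0.28, 0, 0, 0, -9, -1],
  [0.53, 0.34, 0, 0, 0, -12, -1],
  [0.65, 0.4, 0, 0, 0, -15, -1],
])

```text
time: 4.88
tool_pos: [0.5301, 0.0714, 0.0677]
ee_rot: [-2.324, -2.113, 0.002]
force: [-1.9, -3.0, 1.1]
grip_width: 0.0005
```

Emit:
send_rows([
  [0.12, 0.09, 0, 0, 0, -3, -1],
  [0.24, 0.17, 0, 0, 0, -6, -1],
  [0.37, 0.24, 0, 0, 0, -9, -1],
  [0.49, 0.31, 0, 0, 0, -12, -1],
  [0.63, 0.37, 0, 0, 0, -15, -1],
])

```text
time: 5.3
tool_pos: [0.5344, 0.0772, 0.0677]
ee_rot: [-2.029, -2.398, 0.002]
force: [-0.4, -2.6, 0.7]
grip_width: 0.0008
```

```bash
python3 - <<'E'
from h import *
atbar(9.5,22,0,.069)
p=camera_params('wrist'); im,d=grab_frame('wrist'); look(im,p,9)
np.savez('w3.npz',im=im,d=d,p=p); cv2.imwrite('pics/w3.png',cv2.resize(im[50:330,160:500],None,fx=2,fy=2)[...,::-1])
E
```

```text
t 5.3 pos [0.5344 0.0772 0.0677] phi 9.54 F [-0.4  -2.65  0.68]
delta [ 0.05  0.12 -0.13] [-0.08  0.03  0.04]
plate centre [0.5102 0.091 ] 44.0
marker n 740 ang 26.42 r 0.059
index n 421 ang by mean 10.14 by axis 11.96 offset mm -0.57 width [1.  8.7] to go 14.46
```

View pics/w3.png

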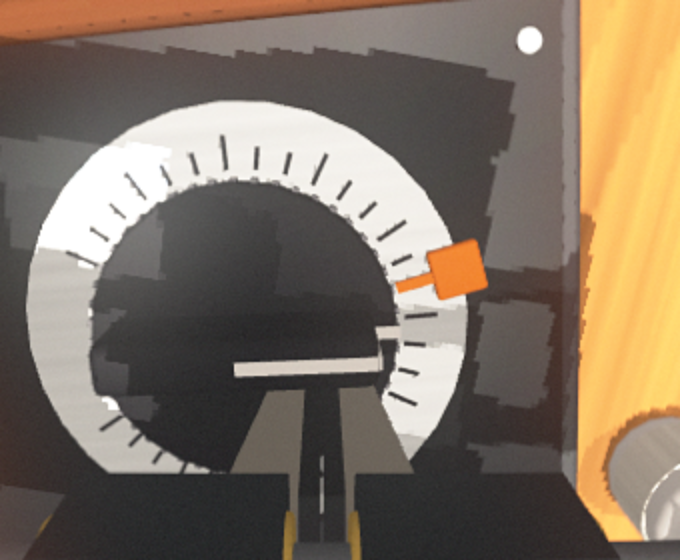

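Emit:
send_rows([
  [0.08, 0.07, 0, 0, 0, -2, -1],
  [0.16, 0.13, 0, 0, 0, -4, -1],
  [0.24, 0.18, 0, 0, 0, -6, -1],
  [0.33, 0.24, 0, 0, 0, -8, -1],
  [0.41, 0.28, 0, 0, 0, -10, -1],
])

```text
time: 5.77
tool_pos: [0.5368, 0.0818, 0.0677]
ee_rot: [-1.814, -2.564, 0.001]
force: [-1.0, -2.1, -1.1]
grip_width: 0.0004
```

```bash
python3 - <<'E'
from h import *
z=np.load('w3.npz',allow_pickle=True); p=z['p'].item(); C=np.array([.5102,.091])
for uv,zz in (((354,216),.061),((358.5,194.5),.0565)):
    o=p2w(p,[uv],zz)[0,:2]-C; print(np.linalg.norm(o),np.degrees(np.arctan2(o[1],o[0])))
atbar(19.5,22,0,.069)
p=camera_params('wrist'); im,d=grab_frame('wrist'); look(im,p,20)
np.savez('w4.npz',im=im,d=d,p=p)
E
```

```text
0.03960932093735938 11.224017751706887
0.043836234885239855 25.351023261178668
t 5.77 pos [0.5368 0.0818 0.0677] phi 19.44 F [-0.97 -2.07 -1.14]
delta [ 0.03  0.08 -0.13] [-0.05  0.02 -0.06]
plate centre [0.5106 0.0914] 44.0
marker n 695 ang 26.24 r 0.0584
index n 421 ang by mean 19.51 by axis 22.23 offset mm -0.86 width [1.  8.6] to go 4.01
```

Emit:
send_rows([
  [0.03, 0.02, 0, 0, 0, -0.7, -1],
  [0.06, 0.04, 0, 0, 0, -1.4, -1],
  [0.09, 0.06, 0, 0, 0, -2.1, -1],
  [0.12, 0.08, 0, 0, 0, -2.8, -1],
  [0.12, 0.08, 0, 0, 0, -2.8, -1],
])

```text
time: 6.23
tool_pos: [0.5375, 0.0835, 0.068]
ee_rot: [1.749, 2.61, 0.0]
force: [0.9, -2.7, -1.1]
grip_width: 0.0003
```

```bash
python3 - <<'E'
from h import *
atbar(23,22,0,.069)
for i in range(2):
  p=camera_params('wrist'); im,d=grab_frame('wrist'); look(im,p,24)
np.savez('w5.npz',im=im,d=d,p=p)
cv2.imwrite('pics/w5.png',cv2.resize(im[90:270,220:460],None,fx=3.3,fy=3.3)[...,::-1])
E
```

```text
t 6.23 pos [0.5375 0.0835 0.068 ] phi 22.34 F [ 0.87 -2.75 -1.06]
delta [ 0.03  0.05 -0.1 ] [ 0.01  0.   -0.66]
plate centre [0.511  0.0914] 44.0
marker n 673 ang 26.19 r 0.058
index n 415 ang by mean 23.75 by axis 25.84 offset mm -0.66 width [1.  8.6] to go 0.35
plate centre [0.511  0.0914] 43.9
marker n 671 ang 26.18 r 0.058
index n 416 ang by mean 23.76 by axis 25.84 offset mm -0.66 width [1.  8.6] to go 0.34
```

View pics/w5.png

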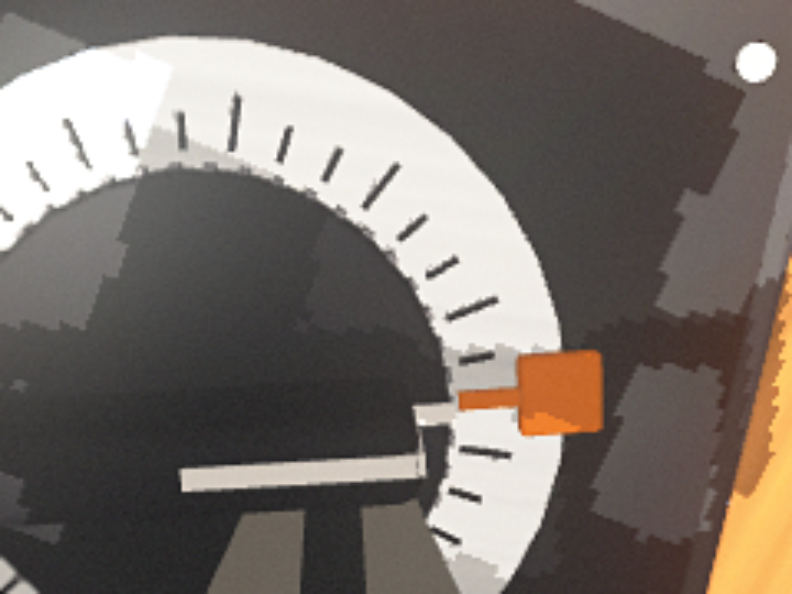

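Emit:
send_rows([
  [-0.5, 0, 0, 0, 0, 0, -1],
  [-1, 0, 0, 0, 0, 0, -1],
  [-1.5, 0, -1, 0, 0, 0, -1],
  [-3, -1, -4, 0, 0, 0, -1],
  [-5, -2.2, -7, 0, 0, 0, -1],
])

```text
time: 6.75
tool_pos: [0.5356, 0.0289, 0.1385]
ee_rot: [-1.747, -2.609, 0.001]
force: [-0.1, 0.1, 0.2]
grip_width: 0.0005
```

Emit:
send_rows([
  [-0.5, 0, 0, 0, 0, 0, -1],
  [-0.5, 0, 0, 0, 0, 0, -1],
  [-0.5, 0, 0, 0, 0, 0, -1],
  [-0.5, 0, 0, 0, 0, 0, -1],
  [-0.5, 0, 0, 0, 0, 0, -1],
])

```text
time: 7.17
tool_pos: [0.5373, 0.0248, 0.1369]
ee_rot: [-1.748, -2.608, 0.001]
force: [1.1, -0.2, -0.1]
grip_width: 0.0004
```

```bash
python3 - <<'E'
from h import *
s=state(); print(s['time'],s['tool_pos'],s['force'])
p=camera_params('wrist'); print(p['xyz']); im,d=grab_frame('wrist'); C=look(im,p,25)
np.savez('w6.npz',im=im,d=d,p=p); W=cloud(p,d)
# rectify about C at z=.0565 with marker direction to the right
def rect(z,a=26.2,n=400,sc=.0002):
    c,r=np.meshgrid(np.arange(n),np.arange(n)); X=(c-20)*sc; Y=(n/2-r)*sc; a=np.radians(a)
    P=np.stack([C[0]+X*np.cos(a)-Y*np.sin(a),C[1]+X*np.sin(a)+Y*np.cos(a),0*X+z],-1).reshape(-1,3)
    q=proj(p,P).astype(np.float32).reshape(n,n,2); return cv2.remap(im,q[...,0],q[...,1],1)
o=np.hstack([rect(.0565),rect(.0845)]); o[200]=(o[200]*.6).astype(np.uint8)
cv2.imwrite('pics/w6.png',o[...,::-1])
E
```

```text
7.1667 [0.53727912 0.02476495 0.13691933] [ 1.05115427 -0.1964168  -0.12826004]
[0.50868972 0.09408894 0.30674487]
plate centre [0.5106 0.0902] 58.0
marker n 444 ang 26.65 r 0.0593
index n 294 ang by mean 26.47 by axis 26.1 offset mm 0.12 width [1.1 8.7] to go 0.55Traceback (most recent call last):
  File "<stdin>", line 3, in <module>
  File "h.py", line 42, in look
    red=(r>170)&(g<90)&(b<90); Q=pts(red,.074); Q=Q[np.linalg.norm(Q-[.597,-.047],axis=1)<.03];
                                 ~~~^^^^^^^^^^
  File "h.py", line 30, in pts
    def pts(m,z): v,u=np.nonzero(m); return p2w(p,np.c_[u,v],z)[:,:2]
                                            ~~~^^^^^^^^^^^^^^^^
  File "h.py", line 26, in p2w
    q=cv2.undistortPoints(np.array(uv,float).reshape(-1,1,2),np.array(p['intrinsics']),np.array([p['k1'],0,0,0.]))[:,0]
      ~~~~~~~~~~~~~~~~~~~^^^^^^^^^^^^^^^^^^^^^^^^^^^^^^^^^^^^^^^^^^^^^^^^^^^^^^^^^^^^^^^^^^^^^^^^^^^^^^^^^^^^^^^^^
cv2.error: OpenCV(4.12.0) /io/opencv/modules/calib3d/src/undistort.dispatch.cpp:347: error: (-215:Assertion failed) CV_IS_MAT(_src) && CV_IS_MAT(_dst) && (_src->rows == 1 || _src->cols == 1) && (_dst->rows == 1 || _dst->cols == 1) && _src->cols + _src->rows - 1 == _dst->rows + _dst->cols - 1 && (CV_MAT_TYPE(_src->type) == CV_32FC2 || CV_MAT_TYPE(_src->type) == CV_64FC2) && (CV_MAT_TYPE(_dst->type) == CV_32FC2 || CV_MAT_TYPE(_dst->type) == CV_64FC2) in function 'cvUndistortPointsInternal'
```

```bash
python3 -c "
from h import *
go(.596,-.0468,.085,22.4)"
```

```text
t 7.22 pos [0.5373 0.0248 0.1369] phi 22.35 F [-0.3  -0.09  0.67]
delta [-8.86  2.72  5.18] [-0.1  -0.05 -0.05]
```

Emit:
send_rows([
  [-3.5, 1, 0, 0, 0, 0, -1],
  [-7, 2, 0, 0, 0, 0, -1],
  [-8.9, 2.7, 1.5, 0, 0, 0, -1],
  [-8.9, 2.7, 3.5, 0, 0, 0, -1],
  [-8.9, 2.7, 4.5, 0, 0, 0, -1],
])

```text
time: 7.63
tool_pos: [0.5961, -0.0482, 0.0903]
ee_rot: [-1.749, -2.607, 0.002]
force: [-1.0, 1.0, -0.7]
grip_width: 0.0006
```

Emit:
send_rows([
  [0, 0, 0.3, 0, 0, 0, -1],
  [0, 0, 0.3, 0, 0, 0, -1],
  [0, 0, 0.3, 0, 0, 0, -1],
  [0, 0, 0.3, 0, 0, 0, -1],
  [0, 0, 0.3, 0, 0, 0, -1],
])

```text
time: 8.05
tool_pos: [0.5972, -0.0474, 0.0909]
ee_rot: [1.748, 2.609, 0.001]
force: [0.2, 0.1, 0.3]
grip_width: 0.0
```

```bash
python3 -c "
from h import *
go(.596,-.0468,.074,22.4)"
```

```text
t 8.05 pos [ 0.5972 -0.0474  0.0909] phi 22.35 F [0.18 0.05 0.29]
delta [ 0.11 -0.09  1.69] [ 0.07  0.04 -0.05]
```

Emit:
send_rows([
  [0.1, -0.1, 0.8, 0, 0, 0, -1],
  [0.1, -0.1, 1.5, 0, 0, 0, -1],
  [0.1, -0.1, 1.9, 0, 0, 0, -1],
  [0.1, -0.1, 2.3, 0, 0, 0, -1],
  [0.1, -0.1, 2.3, 0, 0, 0, -1],
])

```text
time: 8.47
tool_pos: [0.5954, -0.0472, 0.0682]
ee_rot: [-1.749, -2.609, 0.0]
force: [-4.8, 1.8, 15.0]
grip_width: 0.0006
```

Emit:
send_rows([
  [0, 0, 0.1, 0, 0, 0, -1],
  [0, 0, 0.2, 0, 0, 0, -1],
  [0, 0, 0.2, 0, 0, 0, -1],
  [0, 0, 0.2, 0, 0, 0, -1],
  [0, 0, 0.2, 0, 0, 0, -1],
])

```text
time: 8.88
tool_pos: [0.5956, -0.0472, 0.0679]
ee_rot: [1.75, 2.609, 0.001]
force: [-11.6, 1.8, 36.3]
grip_width: 0.0003
```

Emit:
send_rows([
  [0, 0, -0.4, 0, 0, 0, -1],
  [0, 0, -1, 0, 0, 0, -1],
  [0, 0, -2, 0, 0, 0, -1],
  [0, 0, -4, 0, 0, 0, -1],
  [0, 0, -7, 0, 0, 0, -1],
])

```text
time: 9.3
tool_pos: [0.5934, -0.0472, 0.1334]
ee_rot: [-1.747, -2.606, 0.004]
force: [0.3, -0.2, 0.1]
grip_width: 0.0003
```

Emit:
send_rows([
  [-1, 0, -3, 0, 0, 0, -1],
  [-2, 0, -6, 0, 0, 0, -1],
  [-2, 0, -6, 0, 0, 0, -1],
  [-2, 0, -6, 0, 0, 0, -1],
  [-2, 0, -6, 0, 0, 0, -1],
])

```text
time: 9.72
tool_pos: [0.6024, -0.0658, 0.1943]
ee_rot: [-1.749, -2.608, 0.001]
force: [0.0, 0.7, -0.5]
grip_width: 0.0003
```

```bash
sed -i 's/    red=(r>170)/    return C\n    red=(r>170)/' h.py; python3 - <<'E'
from h import *
s=state(); print(s['time'],s['tool_pos'],s['force'])
p=camera_params('wrist'); im,d=grab_frame('wrist'); look(im,p,26); W=cloud(p,d)
i=im.astype(int); m=(i[...,0]>150)&(i[...,1]<90)&(i[...,2]<90)&(abs(W[...,2]-.073)<.01); print('red z',np.nanmedian(W[m],0),m.sum())
cv2.imwrite('pics/w7.png',im[...,::-1])
E
```

```text
9.7167 [ 0.60241852 -0.06575172  0.19434131] [ 0.00545177  0.70737839 -0.53533539]
plate centre [0.5118 0.0898] 24.7Traceback (most recent call last):
  File "<stdin>", line 3, in <module>
  File "h.py", line 38, in look
    O=pts((rad<.08)&(r>170)&(b<110)&(g>90)&(r-b>90),.057); o=O.mean(0)-C; A=np.degrees(np.arctan2(o[1],o[0])); print('marker n',len(O),'ang',A.round(2),'r',np.linalg.norm(o).round(4))
  File "h.py", line 30, in pts
    def pts(m,z): v,u=np.nonzero(m); return p2w(p,np.c_[u,v],z)[:,:2]
                                            ~~~^^^^^^^^^^^^^^^^
  File "h.py", line 26, in p2w
    q=cv2.undistortPoints(np.array(uv,float).reshape(-1,1,2),np.array(p['intrinsics']),np.array([p['k1'],0,0,0.]))[:,0]
      ~~~~~~~~~~~~~~~~~~~^^^^^^^^^^^^^^^^^^^^^^^^^^^^^^^^^^^^^^^^^^^^^^^^^^^^^^^^^^^^^^^^^^^^^^^^^^^^^^^^^^^^^^^^^
cv2.error: OpenCV(4.12.0) /io/opencv/modules/calib3d/src/undistort.dispatch.cpp:347: error: (-215:Assertion failed) CV_IS_MAT(_src) && CV_IS_MAT(_dst) && (_src->rows == 1 || _src->cols == 1) && (_dst->rows == 1 || _dst->cols == 1) && _src->cols + _src->rows - 1 == _dst->rows + _dst->cols - 1 && (CV_MAT_TYPE(_src->type) == CV_32FC2 || CV_MAT_TYPE(_src->type) == CV_64FC2) && (CV_MAT_TYPE(_dst->type) == CV_32FC2 || CV_MAT_TYPE(_dst->type) == CV_64FC2) in function 'cvUndistortPointsInternal'
```

Emit:
send_rows([
  [3, -1, -1, 0, 0, 0, -1],
  [7, -2, -2, 0, 0, 0, -1],
  [7, -2, -2, 0, 0, 0, -1],
  [7, -2, -2, 0, 0, 0, -1],
  [7, -2, -2, 0, 0, 0, -1],
])

```text
time: 10.18
tool_pos: [0.5576, -0.0084, 0.214]
ee_rot: [-1.748, -2.61, 0.001]
force: [0.4, -0.1, 0.5]
grip_width: 0.0005
```

```bash
python3 - <<'E'
from h import *
s=state(); print(s['time'],s['tool_pos'],s['force'])
p=camera_params('wrist'); im,d=grab_frame('wrist'); cv2.imwrite('pics/w7.png',im[...,::-1]); W=cloud(p,d); np.savez('w7.npz',im=im,d=d,p=p)
i=im.astype(int); m=(i[...,0]>130)&(i[...,1]<90)&(i[...,2]<90)&(abs(W[...,2]-.073)<.01); print('red',m.sum(),np.nanmedian(W[m],0) if m.any() else 0)
look(im,p,26)
E
```

```text
10.1833 [ 0.55759219 -0.00844598  0.21403355] [ 0.41880218 -0.06040966  0.46056662]
red 271 [ 0.59719865 -0.03970666  0.0733407 ]
plate centre [0.5114 0.0898] 52.6
marker n 281 ang 27.11 r 0.0592
index n 178 ang by mean 28.85 by axis 26.16 offset mm 0.85 width [1.1 8.5] to go 0.95
```

View pics/w7.png

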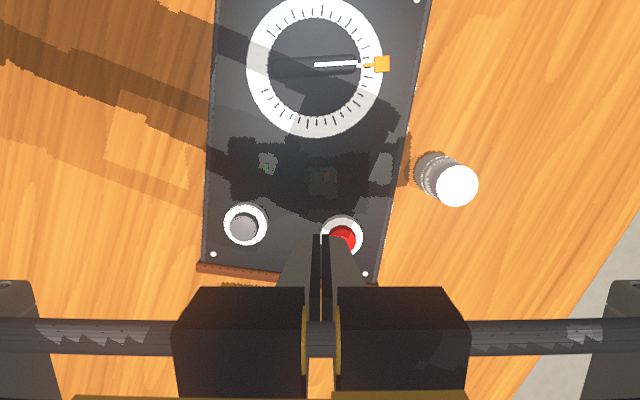

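The index line runs from (315,66) into the needle at about (365,64). Red is back up at z≈73 mm, and the bottle and grey button are undisturbed. The arm is clear, so I'll hand in.

```bash
python3 -c "
from plant import job_done,state
print(state()['time']); print(job_done())"
```

```text
10.2333
the job is handed in; nothing more can be done
None
```

I turned the dial about 92° anticlockwise onto the orange marker with the shut fingertips, then pressed the red mute button and let it come up. I handed the job in at 10.2 s with the arm clear of everything.

- **Dial:** With the finger off the dial, the index line measured 26.1–26.2° against 26.7–27.1° for the marker, so it is 0.2–0.95° short depending on the view and method. In the last picture the line runs straight into the needle. The marker read about 26–27° throughout, so it shows no sign of having moved.
- **Mute button:** It went fully down (finger at 67.9 mm, peak reading about 36 N). Afterwards its top read 73.3 mm, against 74 mm when up.
- **Other items:** The grey button and bottle look undisturbed in the last picture. I took no final picture of the headphones and carton; the arm passed over the headphones with ample clearance and never went near the carton.
- **Failed checks:** Two of my measuring scripts stopped with an error because what they looked for was out of view, so I left the first and redid the second from another pose.

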